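# Zero the bench scale and peel one parts tray off the nested stack

## Robot

A 6-joint arm with a two-finger parallel gripper is mounted at the origin on the work surface. World frame = base frame: x ahead of the robot, y to its left, z up, the work surface at z = 0. Lengths are in mm, angles in rad, forces in N, time in s.
With the tool pointing down it reaches from about 300 to 775 mm from the base axis. Payload 14.6 kg.
Tool frame: the origin (TCP) lies on the centre line of the jaws, within the pads' length; the fingertips stand 19 mm ahead of it and the grasp point (between the pads) is the TCP (bot.tip_reach is the distance from the TCP to the fingertips, in mm); z points along the fingers, y is the line along which they close (so a half turn about z gives the same grasp; the last joint's range is limited). The gripper opens to 85 mm and grips with 20 to 120 N. Pads are 22 mm wide; open, the fingers measure 114 mm over their backs; the gripper's body (76 mm by 85 mm) begins 54 mm behind the grasp point. The pads swing forward as they close: fully open they stand 13 mm farther back than shut.
Start: joints at [1.163, 0.3, 1.521, -0, 1.321, -0.067], TCP at [183.83, 518.359, 250.281] pointing down, gripper open.
Joint ranges: [-3.03, 3.03], [-0.79, 2.21], [0.23, 2.52], [-1.04, 4.18], [0, 3.07], [-2.55, 2.55]. Speed limits (rad/s): [2.22, 2.22, 2.57, 3.14, 3.14, 3.14].

## Interface

Orientations are given as a unit quaternion [w, x, y, z].
In Python, from rig import bot gives the robot as it stands. Calls block until the motion is done:
- bot.move_to(position, orientation): joint-space move of the TCP to a pose.
- bot.servo_line(position, attitude=None, speed=150, until_force=None): straight line of the TCP; attitude=None keeps the orientation; speed is the mean speed in mm/s. With until_force (N) it stops when the force on the tool has changed by that much, and returns True; else False.
- bot.move_joints(angles): joint-space move.
- bot.move_gripper(opening, grip_force=None): finger opening in mm; grip_force is the grip in N (None keeps the last); returns when the fingers have stopped.
- bot.dwell(seconds).
- bot.ik(position, orientation): joint angles nearest the present ones, or None.
- bot.read_state(): the state.
- bot.read_camera(name): name is "scene" or "top" or "wrist"; returns a dict with "image" (384x512x3 uint8, blue, green, red), "depth" (384x512 float32, mm along the optical axis (not along the pixel's ray), 0 where there is no reading), "fovy" (degrees; the focal length in pixels is half the picture's height over the tangent of half this angle, whatever the lens; pixels are square), "cx", "cy" (the principal point, pixels), "k1" (the pictures are not rectified: a ray, as slopes to the right and down, at radius r is drawn at 1 + k1 r^2 times it, then the intrinsics apply), "eye" and "attitude" of the camera in the world; the wrist camera has in their place "mount" (4x4, takes a point from camera to tool coordinates, whose origin is the TCP and whose axes are the flange's). Camera axes: x right, y down, z forward; pixel columns grow to the right and rows downward; lengths in mm; the calibration is good to about 2 mm. A picture is of the moment at which its call begins: read the wrist's pose just before it.
A pose or a line that the arm cannot do raises bot.MotionError and nothing moves.
- bot.finish_job(): hands the job in; it is judged then, once.
The state is a dict: "clock": time; "joint_positions": joint angles; "qvel": joint speeds; "effort": joint torques, N m; "ee_pos": TCP position; "tool_rot": TCP orientation; "ft_force": force on the tool from outside, world axes, zero at the start; "moment": the same for the moment, N m; "grip_width": finger opening in mm; "grip_force": force on a finger pad.
Only numpy, scipy, OpenCV 4.12 (cv2) and the standard library are available. Lean on these libraries where they do the work, as an engineer would, in place of code of your own. Each camera call takes 0.05 s, during which the arm holds its last target. There are 200 camera calls.

## Task

Zero the bench scale with the stack of nested parts trays on it, so that it will then show the weight of the one tray that leaves it: take the slim stylus with the square metal handle from the wooden tool block, press the scale's small recessed zero button fully down with its tip, and stand the stylus back in the block. Then peel only the top tray off: the trays cling together, so grip its rim near a corner and lift that corner first, with the diagonally opposite corner still down in the stack, before taking the whole tray up; the tray below stays in place. Finish while holding the tray, still and level, open side up, centred about 15 cm above the rubber mat and touching nothing but the gripper, and leave the other things on the bench alone.

Things in the scene. Friction and masses are not known exactly. Their poses are not given: they have to be found in the camera images.
- scale: white bench scale, fixed, 260 mm long (x) by 220 mm wide (y); origin in the middle of its underside, x away from the robot (its yaw varies), y to its left. Its flat front panel (x from -130 to -55 mm) is 45 mm high; the steel pan behind it, 62 mm high, carries the stack of four trays, centred at x = 35 mm, y = 0. The two lowest trays do not move
- zero_hole (a point): centre of the mouth, in the panel's top face, of the only hole in the scale's front panel: 12 mm wide; 7 mm down in it lies the 9.6 mm wide zero button. It is at x = -92.5 mm, y = -66 mm, z = 45 mm of the scale
- zero_button_top (a point): centre of the zero button's top face (moves with the button)
- zero_button (a joint): press depth of the zero button, 0 (up) to 0.004 m (fully down); a spring returns it: about 1.2 N at the start, 4 N fully down. The press counts from 3 mm down, held 0.2 s
- block: wooden tool block, fixed, 140 mm long (its x) by 50 mm by 45 mm high; origin in the middle of its underside. Three upright through holes 12 mm wide at x = -46, 0 and 46 mm, y = 0; each holds one standing tool, which one is where varies
- stylus: stylus standing tip down in a hole of the block: steel shaft 6 mm thick, 36 mm long, blunt flat tip; collar 20 mm wide, 6 mm high, that rests on the block's top and keeps it upright (loose in the hole); square aluminium handle 13 by 13 mm, 70 mm long above the collar, sides parallel to the block's. 35 g, 112 mm overall. Origin at the tip's centre, z up; in the block 9 mm above the table
- stylus_handle (a point): middle of the stylus handle, on its axis, 77 mm above the tip
- tray: top tray, grey plastic, open above, 114 (x) by 154 (y) by 30 mm high, 90 g; origin in the middle of its underside, at first 104 mm above the table, axes as the scale's. Rim 8 mm wide at the top, 10 below, z 24 to 30 mm; middle line 53 (x), 73 mm (y) from the centre. 3 mm walls slope in to a 83 by 123 mm floor. Inside, four bosses 12 mm wide, 14 mm high at x +-26, y +-44 mm
- corner_near_left (a point): top tray's outer rim corner at x = -57, y = +77, z = 30 mm of the tray (nearer to the robot, left). The rim stands 14 mm above the rim of the tray below. Nested with 2 mm of play, the tray can be tilted 10 degrees about the rim corner that lies diagonally across from the lifted one
- corner_near_right (a point): top tray's outer rim corner at x = -57, y = -77, z = 30 mm of the tray
- corner_far_left (a point): top tray's outer rim corner at x = +57, y = +77, z = 30 mm of the tray
- corner_far_right (a point): top tray's outer rim corner at x = +57, y = -77, z = 30 mm of the tray
- tray2: second tray, loose, same shape, nested 14 mm lower; origin in the middle of its underside, 90 mm above the table. Four small sprung clips in its walls (x +-46, y +-45 mm) grip the top tray, about 5 N each, 19 N in all, and let go of it after about 2 mm of rise. It is itself clipped to the trays below two and a half times as firmly
- mat: dark rubber mat, fixed flat on the table, 180 mm (x) by 130 mm (y) by 3 mm; origin in the middle of its underside
- driver: bystander: screwdriver with a round black handle 24 mm thick, standing in the block to 117 mm above the table; origin at its tip
- nut_driver: bystander: nut driver with a round black handle 22 mm thick, standing in the block to 103 mm above the table; origin at its tip
- multimeter: bystander: black dial multimeter 150 by 100 by 38 mm (46 mm at its knob) lying beyond the mat and block; origin in the middle of its underside
- screw_jar: bystander: glass screw jar 54 mm wide, 60 mm high; origin in the middle of its underside
- transformer: bystander: small transformer 78 by 42 by 53 mm left of the scale; origin in the middle of its underside
- solder_spool: bystander: grey solder spool 54 mm wide, 44 mm high, standing near the robot; origin in the middle of its underside
- circuit_board: bystander: green circuit board 90 by 65 mm, 18 mm high, lying beyond the mat and block; origin in the middle of its underside
Things that resemble listed ones, but are neither listed nor needed, are in the scene too. Of the things that look like the stylus, the smaller one is meant.

How it is judged:
By the outcome, as a careful person would: the job done as asked, in the order asked, and still so for the second after the job is handed in, while the arm keeps its last pose, push and grip.
It also fails if it takes over 64 s, if anything falls off the work surface, if the arm or the gripper's body presses on something with over 40 N, if the wrist force passes 120 N, or if a joint passes its speed limit or range.

## Working session

There is one attempt and no reset: what is moved stays moved. The work goes in short steps, each a Python script; the robot and the scene stay as the last script left them, time stands still between calls to the robot, and variables do not carry over. Pictures are saved under pics/ and viewed, at most 11 in all, crops included, and the job is handed in when it is done.

```bash
ls; mkdir -p pics
cat > h.py <<'E'
import numpy as np, cv2, pickle
from rig import bot
from scipy.spatial.transform import Rotation as R
def rot(q): return R.from_quat([q[1],q[2],q[3],q[0]])
def quat(r):
    q=r.as_quat(); return [q[3],q[0],q[1],q[2]]
def snap(name):
    s=bot.read_state(); c=bot.read_camera(name)
    if 'mount' in c:
        T=np.eye(4); T[:3,:3]=rot(s['tool_rot']).as_matrix(); T[:3,3]=s['ee_pos']; T=T@np.array(c['mount'])
    else:
        T=np.eye(4); T[:3,:3]=rot(c['attitude']).as_matrix(); T[:3,3]=c['eye']
    c['T']=T; return c
def cloud(c):
    h,w=c['depth'].shape; f=h/2/np.tan(np.radians(c['fovy'])/2)
    K=np.array([[f,0,c['cx']],[0,f,c['cy']],[0,0,1.]])
    u,v=np.meshgrid(np.arange(w),np.arange(h))
    p=cv2.undistortPoints(np.stack([u,v],-1).reshape(-1,1,2).astype(float),K,np.array([c['k1'],0,0,0.]),None,None,None).reshape(h,w,2) if 0 else None
    xd=np.stack([(u-c['cx'])/f,(v-c['cy'])/f],-1); x=xd.copy()
    for _ in range(20): x=xd/(1+c['k1']*(x**2).sum(-1,keepdims=True))
    d=c['depth'][...,None]
    P=np.concatenate([x*d,d],-1)@c['T'][:3,:3].T+c['T'][:3,3]
    P[c['depth']<=0]=np.nan
    return P
def down(yaw): # tool z down, tool y along direction yaw+90deg
    return R.from_euler('z',yaw)*R.from_euler('x',np.pi)
E
cat > a.py <<'E'
from h import *
for n in ['scene','top']:
    c=snap(n); pickle.dump(c,open(n+'.pkl','wb')); cv2.imwrite(f'pics/{n}.png',cv2.resize(c['image'],(800,600)))
    print(n,c['fovy'],c['cx'],c['cy'],c['k1'],c['T'].round(2).tolist())
s=bot.read_state(); print(s['tool_rot'],s['clock'],s['ft_force'])
E
python3 a.py
```

```text
pics
scene 55.619669409881595 256.86846937378766 193.77294806491855 0.031267086181052596 [[0.73, 0.47, -0.5, 983.39], [0.68, -0.5, 0.53, -406.72], [-0.0, -0.73, -0.69, 716.8], [0.0, 0.0, 0.0, 1.0]]
top 43.33475895328764 258.3029895866124 187.12756794064632 -0.030075725307596415 [[-0.02, -0.99, 0.17, 315.3], [-1.0, 0.02, -0.01, 62.12], [0.01, -0.17, -0.99, 1406.59], [0.0, 0.0, 0.0, 1.0]]
[-1.19077177e-04  1.69588156e-01  9.85514873e-01 -5.27313509e-04] 0.1 [ 0.31627282 -0.20816057 -0.15947961]
```

View pics/scene.png

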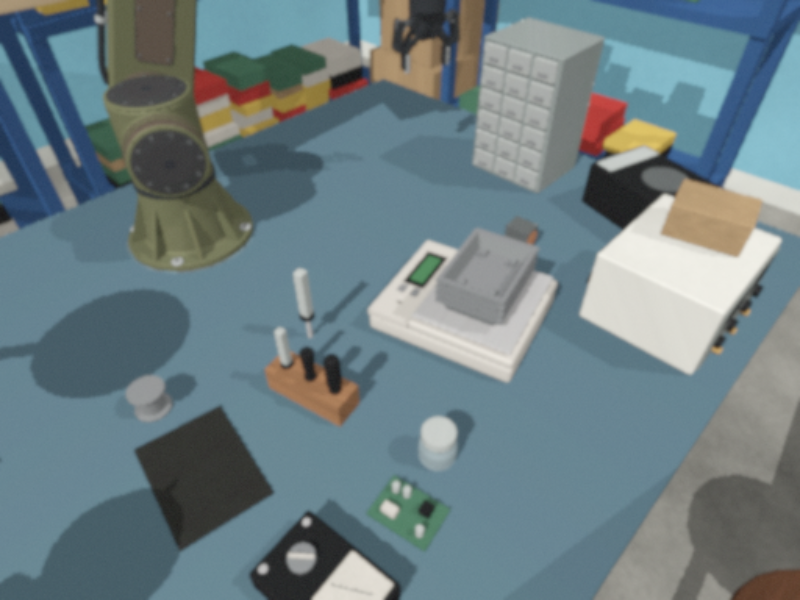

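View pics/top.png

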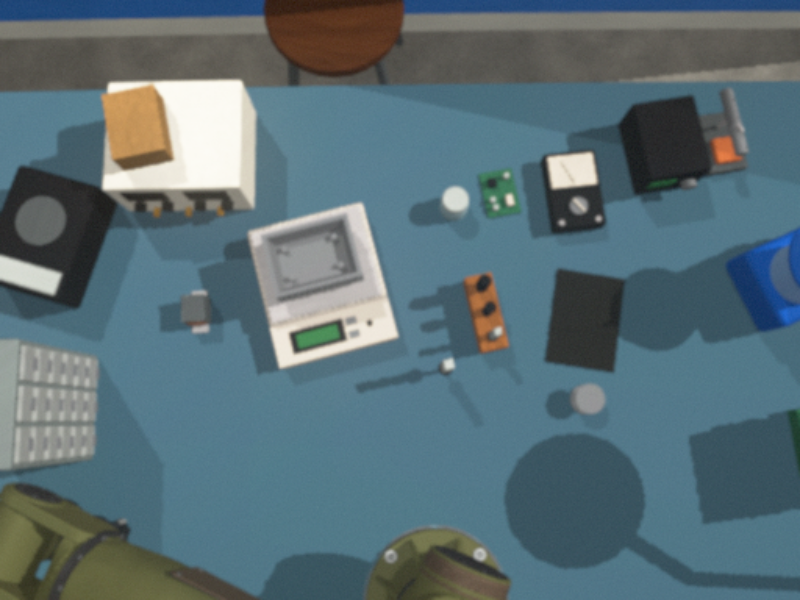

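The scene shows the scale with the stack (490,280), the block (312,388) with the white-handled stylus at its robot end (282,345), and a bigger look-alike standing free (303,295). In the top view the stylus is at (495,333), the look-alike at (447,365), the zero hole at (369,323) and the mat at (585,320).

```bash
cat > b.py <<'E'
from h import *
c=pickle.load(open('top.pkl','rb')); P=cloud(c); im=c['image'].astype(int)
def rect(m,name):
    m=m.astype(np.uint8); n,l,st,_=cv2.connectedComponentsWithStats(m); k=1+np.argmax(st[1:,4]); Q=P[l==k]
    r=cv2.minAreaRect(Q[:,:2].astype(np.float32)); print(name,st[k].tolist(),np.round(r[0],1),np.round(r[1],1),round(r[2],2),'zmed',np.nanmedian(Q[:,2]).round(1)); return Q
def win(x0,x1,y0,y1):
    m=np.zeros(P.shape[:2],bool); m[int(y0*.64):int(y1*.64),int(x0*.64):int(x1*.64)]=1; return m
Z=np.nan_to_num(P[...,2])
print('table',np.median(Z[win(300,450,450,500)]))
rect(win(240,410,195,380)&(Z>35),'scale')
rect(win(240,410,195,380)&(Z>55),'pan+')
rect(win(240,410,195,380)&(Z>122),'rim')
rect(win(240,410,195,380)&(abs(Z-45)<6),'panel')
rect(win(450,520,260,360)&(abs(Z-45)<5),'block')
rect(win(450,520,260,360)&(Z>65),'tools')
rect(win(480,520,318,360)&(Z>65),'stylus')
rect(win(425,465,345,385)&(Z>20),'lookalike'); print('maxz',Z[win(425,465,345,385)].max(), Z[win(480,520,318,360)].max())
rect(win(530,640,255,385)&(im.sum(-1)<170)&(Z<12),'mat')
for u,v,n in [(369,323,'hole'),(447,365,'look'),(495,332,'sty'),(588,399,'spool'),(455,200,'jar')]:
    print(n,P[int(v*.64),int(u*.64)].round(1))
E
python3 b.py
```

```text
table 1.0632246927325468
scale [158, 130, 97, 106, 6920] [564.1 197.6] [260.9 220.8] 13.97 zmed 62.7
pan+ [161, 131, 86, 77, 4364] [599.1 205.2] [181.1 215.5] 14.05 zmed 106.2
rim [167, 137, 66, 54, 908] [597.9 206. ] [115.9 154.3] 13.95 zmed 133.4
panel [173, 190, 82, 46, 2039] [477.  176.1] [ 81.1 220.5] 14.02 zmed 46.1
block [298, 174, 28, 52, 603] [ 507.3 -103. ] [140.8  51.2] 10.88 zmed 45.6
tools [305, 176, 10, 11, 85] [550.9 -93.4] [21.6 22.3] 7.56 zmed 114.0
stylus [314, 210, 8, 7, 41] [ 461.6 -111.3] [13.5 12.1] 16.69 zmed 117.6
lookalike [281, 230, 10, 11, 82] [403.5 -24.6] [22.7 21.1] 82.16 zmed 142.7
maxz 151.39633490608526 126.27130428822352
mat [350, 173, 49, 64, 2438] [nan nan] [0. 0.] 0.0 zmed 3.6
hole [493.2 111.6  36.3]
look [405.5 -21.6 148.4]
sty [ 462.5 -105.9  117.6]
spool [ 346.5 -279.6   43.5]
jar [714.3 -50.7  60. ]
```

```bash
cat > c.py <<'E'
from h import *
ys=np.radians(14.0); yb=np.radians(10.88)
for n,p,y in [('w1',[490,111,260],ys),('w2',[462,-112,260],yb)]:
    q=min(([bot.ik(p,quat(down(y+k))) ,y+k] for k in (0,np.pi) if bot.ik(p,quat(down(y+k))) is not None),key=lambda t:abs(t[0][5]))
    print(n,np.round(q[0],2),q[1]); bot.move_joints(q[0]); bot.dwell(.3)
    c=snap(n[:0]+'wrist'); pickle.dump(c,open(n+'.pkl','wb')); cv2.imwrite(f'pics/{n}.png',c['image'])
    s=bot.read_state(); print(s['ee_pos'],s['clock'])
a,b=[cv2.imread(f'pics/w{i}.png') for i in (1,2)]
cv2.imwrite('pics/w12.png',cv2.resize(np.hstack([a,b]),(800,300)))
print(np.array(c['mount']).round(2).tolist(),c['fovy'])
E
python3 c.py
```

```text
w1 [ 0.15  0.19  1.64 -0.    1.32  1.48] 0.24434609527920614
[489.95784365 111.21705383 259.97834596] 2.3
w2 [-0.31  0.12  1.71 -0.    1.31  1.07] 0.18989182261698306
[ 462.15334576 -111.44676172  259.95581827] 3.55
[[0.0, -0.97, -0.26, 66.31], [1.0, 0.0, -0.0, -0.62], [0.0, -0.26, 0.97, -123.87], [0.0, 0.0, 0.0, 1.0]] 66.03410672496176
```

View pics/w12.png

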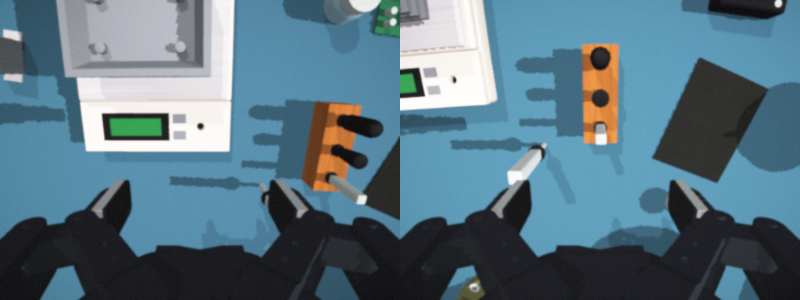

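The left picture shows the panel with its zero hole at (200,126). The right one shows the stylus in the block at (601,135), with the look-alike at (525,165).

```bash
cat > d.py <<'E'
from h import *
def rect(P,m,name):
    m=m.astype(np.uint8); n,l,st,_=cv2.connectedComponentsWithStats(m); k=1+np.argmax(st[1:,4]); Q=P[l==k]
    r=cv2.minAreaRect(Q[:,:2].astype(np.float32)); print(name,st[k].tolist(),np.round(r[0],1),np.round(r[1],1),round(r[2],2),'z',np.nanmedian(Q[:,2]).round(1)); return Q
def win(P,x0,x1,y0,y1):
    m=np.zeros(P.shape[:2],bool); m[int(y0*1.28):int(y1*1.28),int(x0*1.28):int(x1*1.28)]=1; return m
c=pickle.load(open('w1.pkl','rb')); P=cloud(c); Z=np.nan_to_num(P[...,2])
g=c['image'].astype(int).sum(-1)
m=win(P,190,212,117,136)&(g<300); v,u=np.nonzero(m); 
print('hole px',u.mean(),v.mean(),m.sum())
# ray to z=45
def ray(c,u,v,z):
    f=192/np.tan(np.radians(c['fovy'])/2); xd=np.array([(u-c['cx'])/f,(v-c['cy'])/f]); x=xd.copy()
    for _ in range(20): x=xd/(1+c['k1']*(x@x))
    d=c['T'][:3,:3]@np.r_[x,1]; e=c['T'][:3,3]; return e+d*(z-e[2])/d[2]
print('hole',ray(c,u.mean(),v.mean(),45))
rect(P,win(P,60,240,60,160)&(abs(Z-45)<4),'panel')
rect(P,win(P,40,240,0,90)&(Z>120)&(Z<140),'rim')
c=pickle.load(open('w2.pkl','rb')); P=cloud(c); Z=np.nan_to_num(P[...,2])
rect(P,win(P,170,230,30,160)&(abs(Z-45)<4),'block')
rect(P,win(P,185,215,118,148)&(abs(Z-121)<4),'stylus top')
rect(P,win(P,180,220,30,70)&(Z>100),'drv top');rect(P,win(P,180,220,80,110)&(Z>90),'nut top')
rect(P,win(P,245,370,50,190)&(c['image'].max(-1)<75)&(Z<12),'mat')
E
python3 d.py
```

```text
hole px 256.0 161.0 37
hole [493.65755376 112.16637945  45.        ]
panel [103, 129, 193, 65, 11828] [476.6 176.1] [ 76.5 221. ] 13.94 z 45.6
rim [72, 0, 200, 99, 6380] [582.2 202.6] [ 77.9 155.3] 13.75 z 133.6
block [233, 56, 47, 127, 4193] [ 509.6 -102.5] [140.   50.3] 11.29 z 45.3
stylus top [250, 171, 14, 14, 193] [ 464.5 -111.2] [12.2 12. ] 10.64 z 121.0
drv top [243, 59, 27, 30, 615] [554.  -93.8] [23.  23.4] 52.75 z 116.3
nut top [245, 114, 24, 24, 421] [ 509.4 -102.5] [21.3 21. ] 23.16 z 103.0
mat [325, 75, 146, 157, 12670] [ 496.2 -292.9] [125.6 179.2] 78.73 z 3.1
```

```bash
cat > e.py <<'E'
from h import *
q=quat(down(np.radians(11.1))); S=np.array([463.5,-111.3])
def st(t):
    s=bot.read_state(); print(t,np.round(s['ee_pos'],2),'w',round(s['grip_width'],2),'g',round(s['grip_force'],1),'f',np.round(s['ft_force'],2),round(s['clock'],2))
bot.move_gripper(45)
bot.move_to([*S,150],q); bot.servo_line([*S,86],q,speed=100); st('at')
bot.move_gripper(5,grip_force=50); st('grip')
bot.servo_line([*S,180],q,speed=120); st('up')
T=S+np.array([28.4,222.9]); bot.servo_line([*T,150],q,speed=200); bot.dwell(.3); st('hover')
c=snap('wrist'); pickle.dump(c,open('w3.pkl','wb')); cv2.imwrite('pics/w3.png',cv2.resize(c['image'][80:380,100:500],(800,600),interpolation=cv2.INTER_CUBIC))
E
python3 e.py
```

```text
at [ 463.93 -111.44   86.76] w 45.09 g 0.0 f [ 0.51 -0.1  -0.61] 5.33
grip [ 463.76 -111.38   86.51] w 12.21 g 49.0 f [-0.5   0.11  6.33] 5.72
up [ 463.17 -111.21  179.27] w 12.2 g 48.6 f [-0.1   0.13 -1.12] 6.65
hover [491.97 111.23 150.13] w 12.73 g 48.6 f [ 0.07 -0.11 -0.8 ] 8.23
```

View pics/w3.png

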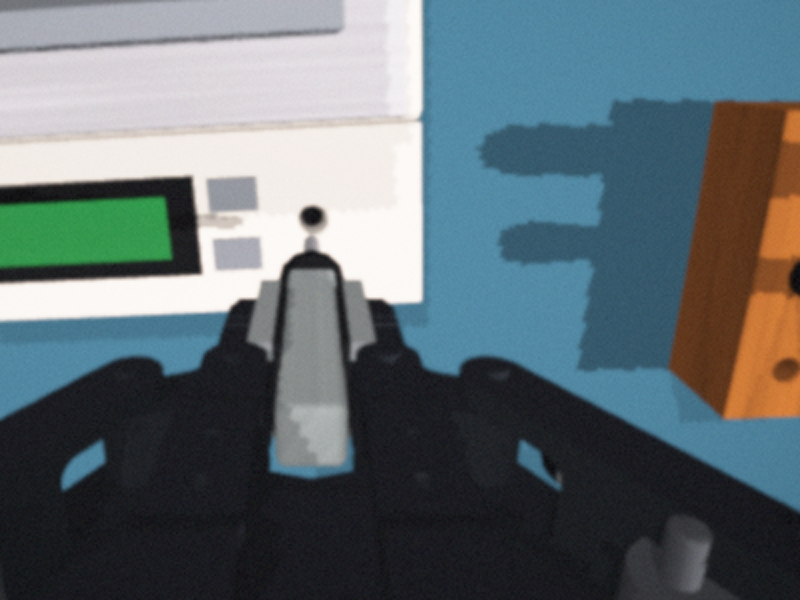

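The shaft tip shows just beyond the collar at (311,236), and the zero hole at (313,218) lies right ahead of it along the tilted line of sight.

```bash
cat > f.py <<'E'
from h import *
from d import ray
c=pickle.load(open('w3.pkl','rb'))
print('hole',ray(c,100+313/2,80+218/2,45),ray(c,100+313/2,80+218/2,43))
for v in (234,238,242): print('tip',ray(c,100+311/2,80+v/2,150.1-76.8))
E
python3 f.py | grep -E "^(hole \[.*\[|tip)"
python3 - <<'E'
import cv2
im=cv2.imread('pics/w3.png')[180:300,240:390]
cv2.imwrite('pics/w3c.png',cv2.resize(im,(750,600),interpolation=cv2.INTER_CUBIC))
E
```

```text
hole [493.1984123  111.20302858  45.        ] [492.64212344 111.08637267  43.        ]
tip [495.12794719 112.40677966  73.3       ]
tip [493.66273921 112.11911516  73.3       ]
tip [492.1919412  111.83035246  73.3       ]
```

View pics/w3c.png

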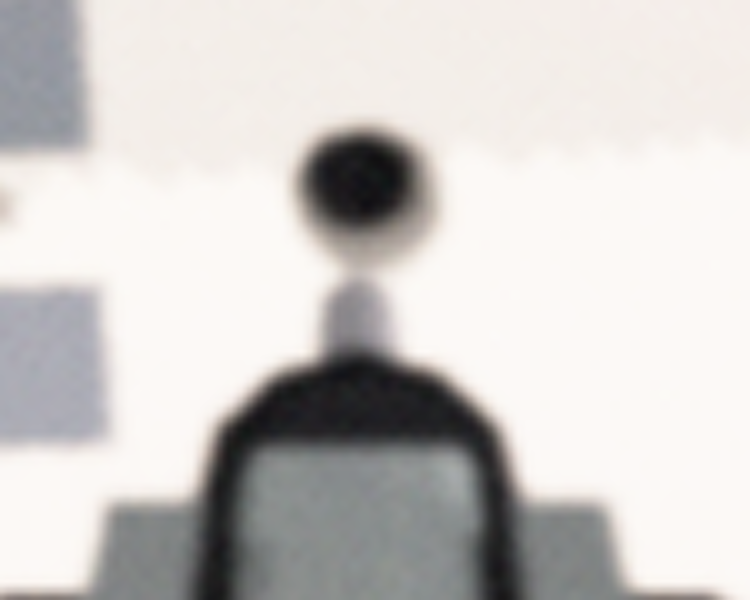

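```bash
cat >> h.py <<'E'
def st(t):
    s=bot.read_state(); print(t,np.round(s['ee_pos'],2),'w',round(s['grip_width'],2),'g',round(s['grip_force'],1),'f',np.round(s['ft_force'],2),round(s['clock'],2)); return s
E
cat > g.py <<'E'
from h import *
q=quat(down(np.radians(11.1))); H=np.array([492.9,111.0])
bot.servo_line([*H,130],q,speed=60); bot.dwell(.2); st('pre')
r=bot.servo_line([*H,118],q,speed=30,until_force=4); st(f'in {r}')
if not r:
    r=bot.servo_line([*H,109.5],q,speed=10,until_force=9); st(f'press {r}')
    bot.dwell(.5); st('held')
E
python3 g.py
```

```text
pre [493.02 111.05 130.26] w 12.39 g 48.6 f [-0.52  0.    0.14] 8.97
in False [492.89 110.99 117.91] w 12.56 g 48.6 f [-0.55  0.56  1.07] 9.52
press True [493.15 111.06 111.28] w 12.37 g 49.7 f [-2.22  0.58  7.81] 10.21
held [493.15 111.05 111.3 ] w 12.4 g 49.6 f [-0.49 -0.01  6.2 ] 10.71
```

```bash
cat > i.py <<'E'
from h import *
q=quat(down(np.radians(11.1))); H=np.array([492.9,111.0]); B=np.array([464.1,-111.6])
bot.servo_line([*H,150],q,speed=80)
bot.servo_line([*H,180],q,speed=120)
bot.servo_line([*B,170],q,speed=200)
bot.servo_line([*B,128],q,speed=80); bot.dwell(.2); st('pre')
r=bot.servo_line([*B,95],q,speed=50,until_force=5); st(f'in {r}')
if not r:
    r=bot.servo_line([*B,85.5],q,speed=15,until_force=4); st(f'seat {r}')
    bot.move_gripper(40); st('open')
    bot.servo_line([*B,190],q,speed=150)
    bot.servo_line([B[0],B[1],260],q,speed=200); bot.dwell(.2); st('up')
    c=snap('wrist'); pickle.dump(c,open('w4.pkl','wb'));cv2.imwrite('pics/w4.png',c['image'])
E
python3 i.py
```

```text
pre [ 464.3  -111.66  128.46] w 12.56 g 48.6 f [-0.11 -0.11  0.49] 13.9
in False [ 464.19 -111.63   95.14] w 12.27 g 48.6 f [-0.13  0.79  0.28] 14.71
seat True [ 464.05 -111.59   86.51] w 12.4 g 49.2 f [-0.64  0.91  6.02] 15.27
open [ 463.71 -111.48   86.08] w 39.89 g 0.0 f [-0.51  0.09 -0.15] 15.65
up [ 463.79 -111.51  258.85] w 40.28 g 0.0 f [-0.67  0.02 -0.01] 17.19
```

```bash
cat > j.py <<'E'
from h import *
from d import rect,win
c=pickle.load(open('w4.pkl','rb')); P=cloud(c); Z=np.nan_to_num(P[...,2])
print('---'); rect(P,win(P,170,230,100,160)&(abs(Z-121)<5),'STYLUS')
ys=np.radians(13.95); C=np.array([600,206.7]); Rz=R.from_euler('z',ys).as_matrix()[:2,:2]
G=C+Rz@np.array([-53,-50.])
best=min((y for y in (ys+np.pi/2,ys-np.pi/2) if bot.ik([*G,200],quat(down(y))) is not None),key=lambda y:abs(bot.ik([*G,200],quat(down(y)))[5]))
q=quat(down(best)); print('G',G,best,bot.tip_reach,bot.ik([*G,200],q).__repr__())
bot.move_gripper(30)
bot.move_to([*G,210],q); bot.servo_line([*G,175],q,speed=100); bot.dwell(.2); st('above')
c=snap('wrist'); pickle.dump(c,open('w5.pkl','wb'));
a=cv2.resize(c['image'],(800,600)); cv2.imwrite('pics/w5.png',a)
E
python3 j.py | sed -n '/---/,$p'
```

```text
---
STYLUS [249, 172, 14, 14, 191] [ 464.8 -110.6] [12.3 12. ] 11.09 z 120.9
G [560.61690995 145.3976981 ] 1.8142697574481055 19.0 array([ 1.90525375e-01,  4.08170496e-01,  1.49518513e+00, -4.44089210e-16,
        1.23823703e+00, -5.29480561e-02])
above [560.89 145.39 175.74] w 30.1 g 0.0 f [-0.87  0.18 -0.22] 19.28
```

View pics/w5.png

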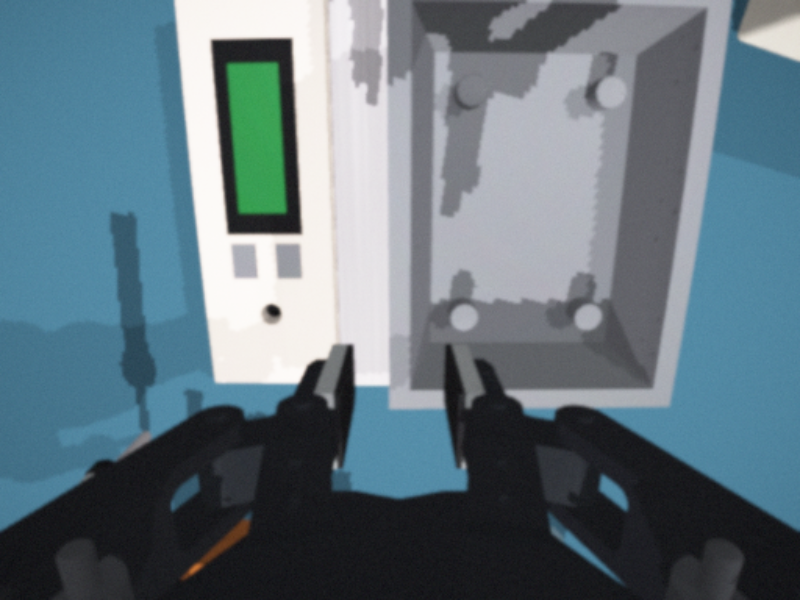

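View pics/w4.png

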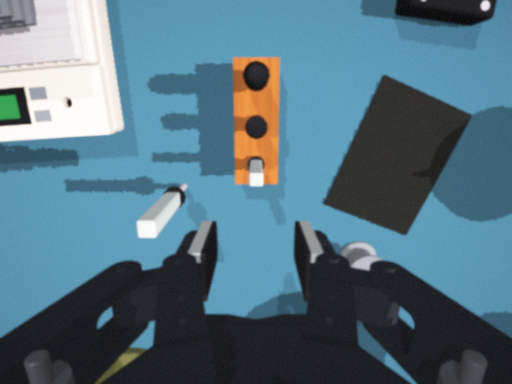

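w5 shows the near rim (388–412 at row 300) centred between the open fingers, with its right corner at (390,408). w4 shows the stylus upright in its block hole at (256,170).

```bash
cat > k.py <<'E'
from h import *
c=pickle.load(open('w5.pkl','rb')); P=cloud(c)
ys=np.radians(13.95); C=np.array([600,206.7]); Rz=R.from_euler('z',ys).as_matrix()[:2,:2]
L=(P[...,:2]-C)@Rz; z=P[...,2]; v=np.arange(384)[:,None]+0*z; 
rim=(np.abs(z-134)<2.5)&(v<260)
for y0 in (-30,0,30):
    m=rim&(abs(L[...,1]-y0)<6)&(L[...,0]<-35); n=rim&(abs(L[...,1]-y0)<6)&(L[...,0]>35)
    print(y0,np.percentile(L[m][:,0],[1,50,99]).round(1),np.percentile(L[n][:,0],[1,50,99]).round(1))
m=rim&(abs(L[...,0])<30)&(L[...,1]<-40); print('y',np.percentile(L[m][:,1],[1,50,99]).round(1),np.median(z[m]))
G=C+Rz@np.array([-53,-50.]); q=quat(down(ys+np.pi/2))
r=bot.servo_line([*G,145],q,speed=40,until_force=6); bot.dwell(.2); st(f'down {r}')
if not r:
    bot.move_gripper(0,grip_force=25); st('close')
E
python3 k.py
```

```text
-30 [-56.3 -52.2 -47.5] [47.3 51.6 57.3]
0 [-56.7 -52.2 -47.7] [47.4 51.8 57.1]
30 [-56.5 -52.2 -47.4] [47.6 51.7 57.2]
y [-76.  -71.  -67.4] 134.00175470084778
down False [560.7  145.43 145.24] w 30.02 g 0.0 f [ 0.12 -0.32 -0.55] 20.43
close [561.09 145.39 145.34] w 9.55 g 23.9 f [4.7  0.39 0.61] 20.74
```

```bash
cat > l.py <<'E'
from h import *
ys=np.radians(13.95); C=np.array([600.6,206.8]); Rz=R.from_euler('z',ys).as_matrix()[:2,:2]
G=C+Rz@np.array([-53,-50.]); r0=down(ys+np.pi/2)
bot.servo_line([*G,145],quat(r0),speed=10)
bot.move_gripper(0,grip_force=90); st('grip')
A=np.array([*(C+Rz@np.array([57,77.])),131.]); u=np.array([*(Rz@np.array([-114,-154.])),0]); u/=np.linalg.norm(u)
ax=np.cross(u,[0,0,1]); T0=np.array([*G,145.])
for th in (1,2.5,4,5.5,7,8):
    Q=R.from_rotvec(ax*np.radians(th)); bot.servo_line(A+Q.apply(T0-A),quat(Q*r0),speed=25)
    s=st(f'{th}'); print('   m',np.round(s['moment'],2))
bot.dwell(.2); st('tilted')
c=snap('scene'); cv2.imwrite('pics/s2.png',cv2.resize(c['image'][130:270,200:400],(800,560),interpolation=cv2.INTER_CUBIC))
E
python3 l.py
```

```text
grip [561.41 145.4  145.41] w 6.65 g 86.2 f [ 1.03 -2.1   5.7 ] 21.21
1 [561.51 145.96 148.23] w 6.27 g 87.6 f [ 3.   -0.83  4.23] 21.48
   m [-0.09 -0.77 -0.02]
2.5 [561.31 146.35 152.21] w 5.92 g 85.5 f [ 1.3  -0.64  1.25] 21.8
   m [ 0.06 -0.23 -0.1 ]
4 [561.69 146.88 156.66] w 5.98 g 85.7 f [-0.38  0.12  0.27] 22.12
   m [ 0.11 -0.17 -0.03]
5.5 [562.02 147.55 161.  ] w 6.32 g 85.6 f [ 0.6  -0.26  1.94] 22.45
   m [ 0.1  -0.17  0.02]
7 [562.36 148.34 165.32] w 6.27 g 85.5 f [ 0.06  0.48 -0.03] 22.77
   m [ 0.09 -0.11  0.  ]
8 [562.58 148.89 168.16] w 6.14 g 85.4 f [ 0.69 -0.16 -0.31] 23.04
   m [ 0.09 -0.08 -0.03]
tilted [562.54 148.77 168.09] w 6.01 g 85.4 f [-0.05  0.07 -0.26] 23.24
```

View pics/s2.png

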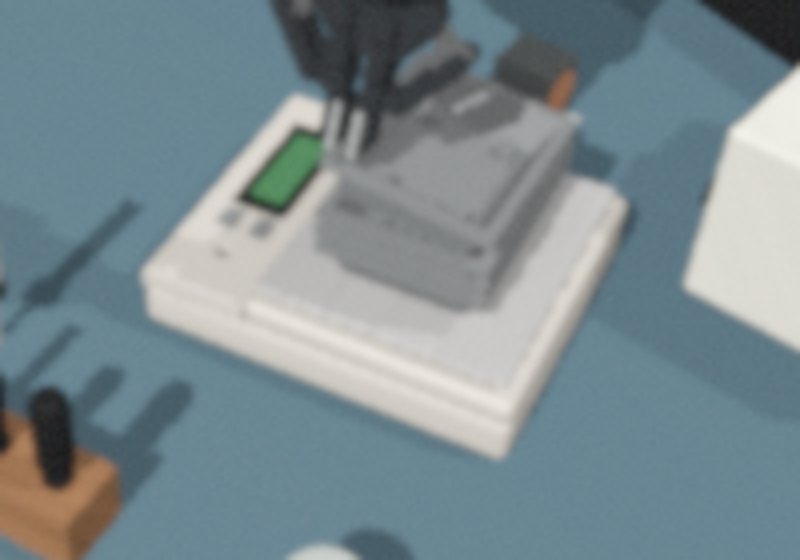

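The picture shows the top tray tilted, with its gripped near-right corner raised at (340,165) and a dark wedge gap at (360,210) above the tray below. The grip width has shrunk, so I will measure the tray's plane relative to the gripper.

```bash
cat > m.py <<'E'
from h import *
c=snap('wrist'); pickle.dump(c,open('w6.pkl','wb')); P=cloud(c); s=bot.read_state()
cv2.imwrite('pics/w6.png',cv2.resize(c['image'],(800,600)))
ys=np.radians(13.95); C=np.array([600.6,206.8]); r0=down(ys+np.pi/2); Q=rot(s['tool_rot'])*r0.inv()
# express in untilted tray frame anchored to gripper, assuming TCP at tray-local (-53,-50,z=41)
L=(P-np.array(s['ee_pos']))@Q.as_matrix(); L=L@R.from_euler('z',ys).as_matrix()+[-53,-50,41]
x,y,z=L[...,0],L[...,1],L[...,2]
w=np.array(s['ee_pos']); print(Q.as_rotvec(degrees=True))
for n,m in [('near',(abs(x+53)<3)&(abs(y-20)<40)),('far',(abs(x-53)<2.5)&(abs(y)<50)),('floor',(abs(x)<20)&(abs(y)<25)),('right',(abs(y+73)<2.5)&(abs(x-20)<20)),('left',(abs(y-73)<2.5)&(abs(x)<30))]:
    m&=(z>-30)&(z<60); print(n,m.sum(),np.nanpercentile(z[m],[10,50,90]).round(1))
m=(abs(x)<22)&(abs(y)<32)&(z>-30)&(z<30)
A=np.c_[x[m],y[m],np.ones(m.sum())]; k=np.linalg.lstsq(A,z[m],rcond=None)[0]; print('floor plane',np.degrees(k[:2]),k[2])
E
python3 m.py
```

```text
[-7.38055162e+00  3.07362017e+00 -3.55507116e-03]
near 2537 [29.3 30.2 31. ]
far 1859 [22.6 23.4 24.2]
floor 6237 [-1.6 -0.3  0.9]
right 328 [23.5 24.6 25.4]
left 0 nan
floor plane [-3.58142227  0.32859446] -0.349155310547005
  return np.nanmean(a, axis, out=out, keepdims=keepdims)
```

View pics/w6.png

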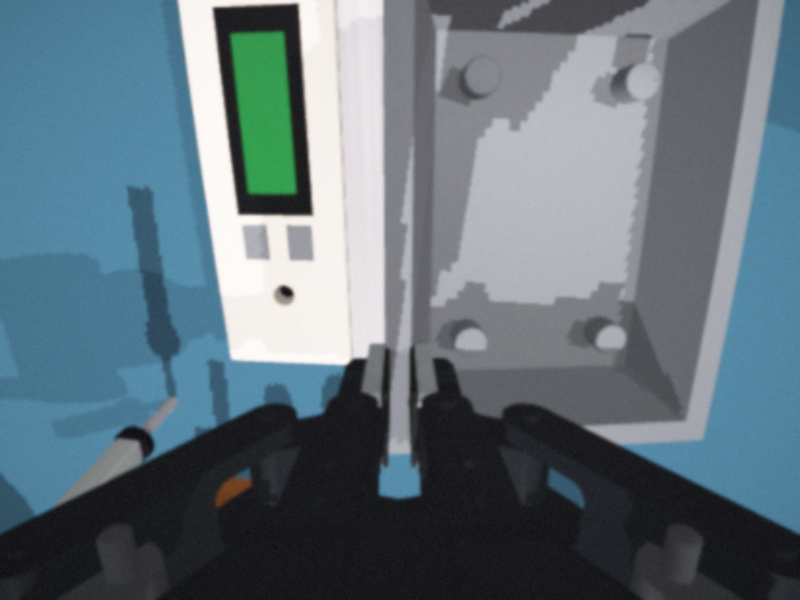

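w6 shows the rim still gripped between the pads at (400,380) with the tray clear of the fingers otherwise. The tray has rolled about 3.6° in the grip about the rim line, so I check world heights.

```bash
cat > n.py <<'E'
from h import *
ys=np.radians(13.95); C=np.array([600.6,206.8]); Rm=R.from_euler('z',ys).as_matrix()
c=pickle.load(open('w6.pkl','rb'))
for n,c in (('w',c),('top',snap('top'))):
    P=cloud(c); L=(P-[*C,0])@Rm; x,y,z=L[...,0],L[...,1],L[...,2]
    for a,m in [('far',abs(x-54)<2),('near',abs(x+53)<2)]:
        for y0 in (-60,-30,0,30,60,73):
            k=m&(abs(y-y0)<4)&(z>100)&(z<180)
            if k.sum()>3: print(n,a,y0,k.sum(),np.percentile(z[k],[10,50,90]).round(1))
    k=(abs(x)<22)&(abs(y)<34)&(z>95)&(z<150)
    if k.sum()>50:
        A=np.c_[x[k],y[k],np.ones(k.sum())]; f=np.linalg.lstsq(A,z[k],rcond=None)[0]; print(n,'floor slopes deg',np.degrees(f[:2]).round(2),f[2].round(1))
E
python3 n.py
```

```text
w far -60 84 [141.8 142.7 143.5]
w far -30 99 [138.4 139.4 140.2]
w far 0 117 [135.2 136.  137. ]
w far 30 139 [132.  133.  133.9]
w far 60 150 [129.  129.8 130.5]
w near -60 100 [157.6 158.4 159.2]
w near -30 129 [154.4 155.1 156.2]
w near 0 152 [151.1 151.9 152.7]
w near 30 178 [147.8 148.7 149.6]
w near 60 116 [145.  145.7 146.8]
w floor slopes deg [-8.46 -6.13] 116.7
```

```bash
cat > o.py <<'E'
from h import *
bot.move_gripper(0,grip_force=115); s=st('grip'); q=s['tool_rot']; p=np.array(s['ee_pos'])
for dz,v in ((4,15),(10,25),(30,50),(110,120)):
    bot.servo_line(p+[0,0,dz],q,speed=v); s=st(dz); print('  m',np.round(s['moment'],2))
bot.dwell(.2)
c=snap('wrist'); pickle.dump(c,open('w7.pkl','wb')); P=cloud(c); s=bot.read_state()
ys=np.radians(13.95); Rm=R.from_euler('z',ys).as_matrix()
L=(P-np.array(s['ee_pos']))@Rm+[-53,-50,41]; x,y,z=L[...,0],L[...,1],L[...,2]
k=(abs(x)<22)&(abs(y)<34)&(z>-50)&(z<30)
A=np.c_[x[k],y[k],np.ones(k.sum())]; f=np.linalg.lstsq(A,z[k],rcond=None)[0]; print('slopes deg',np.degrees(np.arctan(f[:2])).round(2),f[2].round(1),k.sum())
E
python3 o.py
```

```text
grip [562.63 148.79 168.23] w 5.09 g 110.4 f [ 0.79 -0.    0.2 ] 23.61
4 [562.58 148.75 172.2 ] w 5.2 g 110.1 f [ 0.29  0.32 -0.61] 24.02
  m [ 0.03 -0.01 -0.05]
10 [562.68 148.8  178.43] w 4.37 g 110.1 f [-0.62  0.01 -1.53] 24.42
  m [ 0.04 -0.03 -0.01]
30 [562.62 148.77 198.33] w 4.91 g 110.1 f [ 0.21 -0.2  -0.88] 24.97
  m [ 0.03 -0.01  0.01]
110 [562.39 148.73 277.28] w 5.07 g 110.1 f [-0.32 -0.03 -1.49] 25.78
  m [0.08 0.01 0.  ]
slopes deg [-9.87 -6.43] -13.6 9322
```

```bash
cat > p.py <<'E'
from h import *
ys=np.radians(13.95); s=bot.read_state(); att=rot(s['tool_rot'])
f=np.tan(np.radians([-9.87,-6.43])); n=R.from_euler('z',ys).apply([-f[0],-f[1],1]); n/=np.linalg.norm(n)
D=R.align_vectors([[0,0,1]],[n])[0]; ax=np.cross(n,[0,0,1]); D=R.from_rotvec(ax/np.linalg.norm(ax)*np.arcsin(np.linalg.norm(ax)))
yf=np.radians(-11.3); F=R.from_euler('z',yf-ys)*D*att
M=np.array([496.2,-292.9]); off=R.from_euler('z',yf).apply([53,50,0])[:2]
p=[*(M-off),290]; np.save('F.npy',F.as_quat())
bot.servo_line(p,quat(F),speed=180); bot.dwell(.5); st('over')
c=snap('wrist'); pickle.dump(c,open('w8.pkl','wb')); P=cloud(c); s=bot.read_state()
L=(P-[*M,0])@R.from_euler('z',yf).as_matrix(); x,y,z=L[...,0],L[...,1],L[...,2]
k=(abs(x)<22)&(abs(y)<32)&(z>200)&(z<270)
A=np.c_[x[k],y[k],np.ones(k.sum())]; g=np.linalg.lstsq(A,z[k],rcond=None)[0]; print('slopes',np.degrees(np.arctan(g[:2])).round(2),g[2].round(1))
for a in range(-60,61,30):
    m=(z>262)&(abs(y-a)<4)&(x>35)&(x<75); print('far',a,m.sum(),np.percentile(x[m],[2,50,98]).round(1) if m.any() else '',np.median(z[m]).round(1) if m.any() else '')
m=(z>255)&(abs(x)<30)&(y<-50)&(y>-90)
if m.any(): print('right',m.sum(),np.percentile(y[m],[2,50,98]).round(1))
cv2.imwrite('pics/w8.png',cv2.resize(c['image'],(800,600)))
t=snap('top'); cv2.imwrite('pics/t2.png',cv2.resize(t['image'][120:260,130:430],(800,373))); pickle.dump(t,open('t2.pkl','wb'))
E
python3 p.py
```

```text
over [ 434.43 -331.53  290.01] w 4.92 g 110.2 f [-0.16  0.03 -1.19] 29.45
slopes [-0.32 -0.25] 251.2
far -60 564 [41.  47.6 57. ] 273.6
far -30 631 [43.4 48.  57.3] 274.4
far 0 704 [44.  48.3 57.4] 274.5
far 30 801 [43.9 48.5 57.5] 274.0
far 60 970 [36.4 48.4 57.7] 272.7
right 4566 [-74.1 -62.8 -50.6]
```

View pics/w8.png

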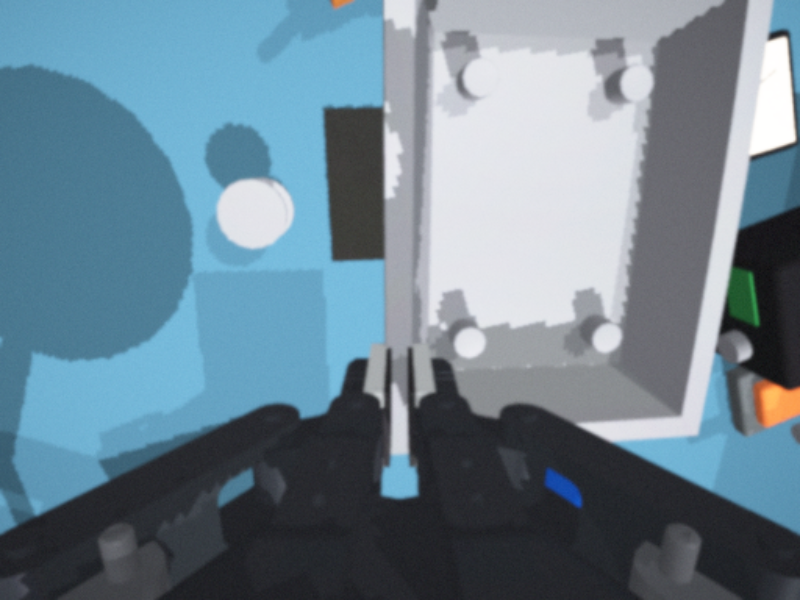

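View pics/t2.png

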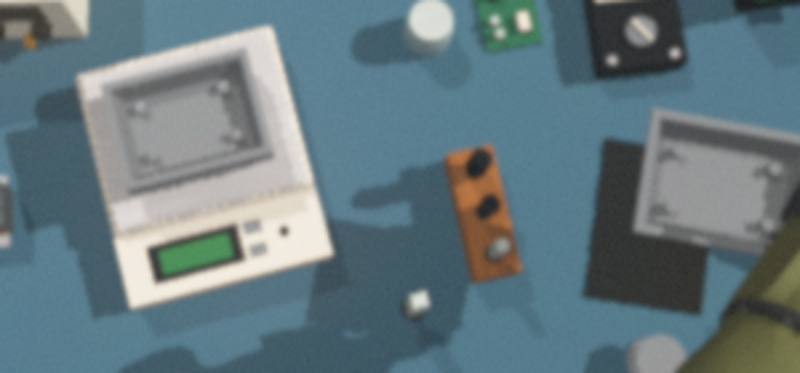

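w8 shows the tray held level over the mat by its near rim at (400,370). In t2 the stack below is still square on the pan at (190,120), the stylus is in the block at (498,245), and the look-alike is untouched at (417,303).

```bash
cat > r.py <<'E'
from h import *
from d import ray
print('---')
c=pickle.load(open('top.pkl','rb'))
print('mat top cam',np.mean([ray(c,u*.64,v*.64,3) for u,v in ((557,270),(624,280),(612,371),(546,362))],0))
M=np.array([496.2,-292.9]); yf=np.radians(-11.3)
for n in ('w8','t2'):
    P=cloud(pickle.load(open(n+'.pkl','rb'))); L=(P-[*M,0])@R.from_euler('z',yf).as_matrix(); x,y,z=L[...,0],L[...,1],L[...,2]
    m=(z>245)&(z<290)&(abs(x)<75)&(abs(y)<100)
    zt=np.percentile(z[m&(x>45)],90); r=m&(abs(z-zt)<2); print(n,'rim z',zt)
    a=r&(abs(y)<50)&(x>40); print('far x',np.percentile(x[a],[2,50,98]).round(1)) if a.any() else 0
    a=r&(abs(x-15)<25)&(y<-50); print('right y',np.percentile(y[a],[2,50,98]).round(1)) if a.any() else 0
    a=r&(abs(x)<25)&(y>50); print('left y',np.percentile(y[a],[2,50,98]).round(1)) if a.any() else 0
ys=np.radians(13.95); C=np.array([600.6,206.8])
for n in ('top','t2'):
    P=cloud(pickle.load(open(n+'.pkl','rb'))); L=(P-[*C,0])@R.from_euler('z',ys).as_matrix(); x,y,z=L[...,0],L[...,1],L[...,2]
    m=(abs(x)<70)&(abs(y)<90)&(z>90); h=np.percentile(z[m],99); r=m&(z>h-4)
    q=cv2.minAreaRect(L[r][:,:2].astype(np.float32)); k=(abs(x)<20)&(abs(y)<30); print(n,'stack rim',h.round(1),np.round(q[0],1),np.round(q[1],1),round(q[2],2),'floor',np.median(z[k]).round(1))
E
python3 r.py | sed -n '/---/,$p'
```

```text
---
mat top cam [ 493.08831213 -293.27596038    3.        ]
w8 rim z 278.3377198100407
far x [48.4 52.8 58. ]
right y [-77.3 -71.7 -68.3]
t2 rim z 280.323960628186
far x [47.4 51.7 55.3]
right y [-77.3 -73.3 -68.2]
left y [67.6 71.9 74.8]
top stack rim 138.6 [-2.9 -0.3] [153.8 115.1] 89.94 floor 108.2
t2 stack rim 125.0 [-3.  -0.2] [115. 154.] 0.12 floor 94.0
```

```bash
cat > s.py <<'E'
from h import *
F=R.from_quat(np.load('F.npy')); yf=np.radians(-11.3)
f=np.tan(np.radians([-.32,-.25])); n=R.from_euler('z',yf).apply([-f[0],-f[1],1]); ax=np.cross(n,[0,0,1]); F=R.from_rotvec(ax)*F
M=np.array([495.5,-292.9]); p=M-R.from_euler('z',yf).apply([53,50,0])[:2]
bot.servo_line([*p,194.5],quat(F),speed=80); bot.dwell(1); s=st('final'); print(np.abs(s['qvel']).max())
P=cloud(snap('wrist')); L=(P-[*M,0])@R.from_euler('z',yf).as_matrix(); x,y,z=L[...,0],L[...,1],L[...,2]
k=(abs(x)<22)&(abs(y)<32)&(z>100)&(z<175)
g=np.linalg.lstsq(np.c_[x[k],y[k],np.ones(k.sum())],z[k],rcond=None)[0]; print(np.degrees(g[:2]),g[2])
if np.abs(np.degrees(g[:2])).max()<1.5 and abs(g[2]-156)<4: print(bot.finish_job())
E
python3 s.py
```

```text
final [ 433.72 -331.55  194.49] w 4.79 g 110.1 f [-0.81  0.31  0.23] 31.89
0.0021250936066159903
[-0.02181245  0.00669735] 156.1870048900842
the job is handed in; nothing more can be done
None
```

I handed the job in at about 32 s. I pressed the zero button to its stop and held it for 0.5 s, then stood the stylus back in its block hole. I lifted only the top tray, near-right corner first (about 10° of tilt); the tray below stayed put, and the arm now holds the top tray level and still, about 15 cm above the mat and centred on it.

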